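# Unlock and slide open the lichen drying box

### The arm

A 6-joint arm with a two-finger parallel gripper is mounted at the origin on a cart in front of the work surface, level with it; the furniture and walls round the work are solid. World frame = base frame: x ahead of the robot, y to its left, z up, the work surface at z = 0. Lengths are in m, angles in rad, forces in N, time in s.
With the tool pointing down it reaches from about 0.35 to 0.775 m from the base axis. Payload 5.5 kg.
Tool frame: the origin (TCP) lies midway between the tips of the shut fingers; the grasp point (between the pads) lies 19 mm behind it; z points along the fingers, y is the line along which they close (so a half turn about z gives the same grasp; the last joint's range is limited). The gripper opens to 85 mm and grips with 20 to 120 N. Pads are 22 mm wide; open, the fingers measure 114 mm over their backs; the gripper's body (76 mm by 85 mm) begins 54 mm behind the grasp point. The pads swing forward as they close: fully open they stand 13 mm farther back than shut.
Start: joints at [1.025, 0.313, 0.046, 1.304, 0, 1.431], TCP at [0.227, 0.528, 0.231] pointing down, gripper open.
Joint ranges: [-2.76, 2.76], [-0.86, 1.69], [-1.03, 1.26], [-2.2, 2.34], [-1.47, 1.5], [-3.14, 3.14]. Speed limits (rad/s): [2.57, 2.57, 3.14, 3.14, 3.14, 3.14].

### API

Orientations are given as a unit quaternion [w, x, y, z].
In Python, from workcell import env gives the robot as it stands.
- The arm moves only by the tool move_arm, never from a script. Its argument "targets" is a list of rows, each a list of 3 entries, a list of its own where there are three numbers: the shift along the tool's x, y, z in mm, then the turn, a rotation vector about the tool's x, y, z in units of 10 degrees (1.0 is 10 degrees), then the closure, from -1 (fully open) to 1 (shut). In form: [[[dx, dy, dz], [ax, ay, az], gripper], ...]. A call has 1 to 5 rows; each row is the pose to reach, as a shift and turn from the pose commanded when the call began, along the tool's axes at that moment; what a row does not reach only later rows make up. A row lasts 1/8 s, in which the tool goes at most 62.5 mm and 10.7 degrees, less where a joint would pass 70% of its speed; a pose out of reach is approached as far as the arm can. A call with a gripper value outside its range is refused whole. The fingers move at their own pace and stop on an object; "squeeze" is the grip in N (left out, the last holds). Time passes only in rows, so rows that repeat a pose let the fingers close. It gives the time, the measured TCP pose, the force, the opening and the grip force at its end, in the units of the state.
- env.get_state(): the state, without advancing time (a new reading comes with each control period).
- env.read_camera(name): name is "scene" or "top"; returns a dict with "pixels" (480x640x3 uint8, red, green, blue), "fovy" (degrees; the focal length in pixels is half the picture's height over the tangent of half this angle, whatever the lens; pixels are square), "cx", "cy" (the principal point, pixels), "extrinsics" (4x4, takes a point from world to camera coordinates). Camera axes: x right, y up, looking along -z (the intrinsics and any distortion apply to the point x, -y, -z); pixel columns grow to the right and rows downward; lengths in m; the calibration is good to about 2 mm. A picture is of the moment at which its call begins. There is no depth.
- env.hand_in(): hands the job in; it is judged then, once.
Trained networks look in a picture, given as the dict that the camera call returned (one of the last four; its "shot" number tells which), for a name from the list of things; names that differ only in an ending like _2 or _b are one class to them, and where a whole thing is asked for, a point or a joint stands for the part that bears it (a point fixed in the world has none). Each returns a list of dicts, best first, with "confidence" (0 to 1); they miss things now and then, are a little off and sometimes report something else, mostly with a low value. They report only what shows in the picture. A call takes as long as a camera call.
- env.spot_in(thing, picture): "centre" ([x, y, z] in m, in world coordinates, good to about 4 mm: the middle of the surface that is visible of it).
- env.regions_of(thing, picture): "mask" (480x640 bool, what is visible of it).
- env.landmark_of(thing, picture): "centre" ([x, y, z] in m, in world coordinates, good to about 4 mm: a listed point, or the origin of a listed thing).
The state is a dict: "clock": time; "joint_pos": joint angles; "qvel": joint speeds; "tau": joint torques, N m; "tcp_pos": TCP position; "orientation": TCP orientation; "wrist_force": force on the tool from outside, world axes, zero at the start; "ft_torque": the same for the moment, N m; "finger_gap": finger opening in m; "grip_force": force on a finger pad.
Only numpy, scipy, OpenCV 4.12 (cv2) and the standard library are available. Lean on these libraries where they do the work, as an engineer would, in place of code of your own. Each camera call takes 0.05 s, during which the arm holds its last target. There are 200 camera calls.

### The job

Open the lichen drying box: first pull the T-handled plunger on the bridge fully up against its spring and only then give it a quarter turn, without forcing it, so that its cross pin drops into the rest notch and it stays retracted when you let go. Then lift the hatch off its seat by the bow handle, ease it a few centimetres towards the bridge, set it down level on the rails and let go of it there, because a hand on that handle cannot pass under the bridge. Take the hatch again by the knob at its rear edge and slide it on under the bridge until it meets the end stop, leaving it lying on its rails, the plunger still retracted and the dish, bottle and slide box beside the work undisturbed.

Things in the scene. Friction and masses are not known exactly. Their poses are not given: they have to be found in the camera images.
- dryer: Drying box fixed to the bench: white, 184 mm wide (its x), 355 mm long (its y, -100 to +255 mm); z up, origin on the bench under the hatch. The well at its -y end is closed by the hatch, seated 70 mm above the bench (6 mm below the rail tops); the rest is a closed deck. The hatch slides towards the box's +y. The box's x, y and yaw vary.
- rail (a point): Top of the steel rail at the box's +x side, at x = 72, y = 20 mm in the box's frame, 76 mm above the bench; a like one runs at -x. Notches in the rails hold the seated hatch's four lugs. Guide walls outside the rails reach 84 mm height and leave the lugs 2 mm play each side. Axes as the box's.
- end_stop (a point): Middle of the inner face of the white end wall that stops the open hatch: y = +240 mm in the box's frame, 85 mm above the bench. Axes as the box's.
- bridge (a point): Middle of the underside of the aluminium bridge over the box, at y = +112 mm in the box's frame, 124 mm above the bench. The bridge is 40 mm wide (y +92 to +132 mm) and 10 mm thick; its legs stand outside the rails. It carries the plunger at x = +28 mm. Axes as the box's.
- plunger_pull (a joint): Lift of the plunger, m. 0: down, its pin 6 mm deep in a blind pocket of the hatch, which then cannot slide. Spring: 6 N at 0, 12 N at 0.022, always pushing down. Stop at 0.032. It turns only above 0.025. At rest in the notch it reads about 0.022; the hatch can then be raised 16 mm off its seat before it meets the pin or its bush.
- plunger_twist (a joint): Turn of T-handle and cross pin, rad, counter-clockwise from above positive. About 0 (+-0.1): cross pin in the deep slot of the square steel guide block, T-handle along the box's y. +1.57 or -1.57 (either serves, +-0.14 play): over the rest notch, which is 3 mm deep, T-handle along the box's x. Stops at +-1.72.
- t_handle (a point): Centre of the plunger's black T-handle: a bar 64 mm long (along this point's y), 12 mm thick (x), 22 mm high (z), its underside 9 mm above the guide block when down; this point is then 184 mm above the bench. Nothing stands near it at that height. The point lifts and turns with it.
- hatch: Loose hatch, grey metal plate 128 (x) x 210 (y, -85 to +125) x 10 mm, 0.3 to 0.65 kg, with four side lugs; origin on its underside. In the box's frame the origin is at x = y = 0, z = 70 mm seated; z = 76 mm on the rails; y = +115 mm against the end stop. Shifted 10 mm or more to +y, all lugs lie on the rails.
- hatch_handle (a point): Middle of the grip bar of the black bow handle over the hatch's balance point (16 mm to +y of its origin): bar 80 mm long (y), 12 mm wide (x), 12 mm high, this point 26 mm above the plate's upper face, 20 mm free under the bar. Axes as the hatch's. On the rails it clears the bridge by 6 mm.
- hatch_knob (a point): Centre of the grip of the black round knob at the hatch's rear edge (68 mm to -y of its origin): 30 mm across, grip 14 mm high, this point 26 mm and the top 33 mm above the plate's upper face. With the hatch at the end stop the knob's centre is 45 mm short of the bridge.
- petri_dish: Clear dish, 90 mm across, 12 mm high, on the bench just beyond the box's +y end; bystander. Origin at its underside.
- dropper_bottle: White squeeze bottle with a needle tip, 32x45x71 mm, on the bench just beyond the box's +y end; bystander. Origin at its underside.
- slide_box: White slide box, 45x88x29 mm, on the bench beyond the box (seen from the robot), right of the microscope; bystander. Origin at its underside.

How it is judged:
By the outcome, as a careful person would: the job done as asked, in the order asked, and still so for the second after the job is handed in, with the robot touching nothing.
It also fails if it takes over 58 s, if anything falls off the work surface, if the arm or the gripper's body presses on something with over 40 N, if the wrist force passes 120 N, or if a joint passes its speed limit or range.

## Working session

There is one attempt and no reset: what is moved stays moved. The work goes in short steps, Python scripts to look and compute and a tool call to move; the robot and the scene stay as the last step left them, time stands still between calls to the robot, and variables do not carry over. Pictures are saved under pics/ and viewed, at most 10 in all, crops included, and the job is handed in when it is done.

Besides the shell and the picture viewer there is one more tool, called after ">>>" as a command line: name --argument value ..., lists and objects as JSON in quotes. move_arm: Moves the arm, as the interface text tells. Its arguments: {"type":"object","properties":{"targets":{"type":"array","items":{"type":"array"}},"squeeze":{"type":"number"}},"required":["targets"]}

```bash
mkdir -p pics; cat > h.py <<'E'
import numpy as np, cv2
from workcell import env
def proj(p,c):
    q=c["extrinsics"]@np.append(p,1); f=240/np.tan(np.radians(c["fovy"])/2)
    return c["cx"]+f*q[0]/-q[2], c["cy"]+f*q[1]/q[2]
def save(c,n): cv2.imwrite(f"pics/{n}.png",c["pixels"][:,:,::-1])
E
python3 - <<'E'
from h import *
s=env.get_state(); print({k:np.round(v,3) for k,v in s.items()})
for n in ("scene","top"):
    c=env.read_camera(n); save(c,n+"0"); print(n,{k:v for k,v in c.items() if k not in("pixels","extrinsics")}); print(np.round(c["extrinsics"],3).tolist())
    for t in ("dryer","rail","end_stop","bridge","t_handle","hatch","hatch_handle","hatch_knob","petri_dish","dropper_bottle","slide_box"):
        r=env.landmark_of(t,c)
        print(t,[(np.round(d["centre"],4).tolist(),round(d["confidence"],2),np.round(proj(d["centre"],c)).tolist()) for d in r[:2]])
E
```

```text
{'clock': np.float64(0.0), 'joint_pos': array([1.025, 0.314, 0.045, 1.304, 0.   , 1.431]), 'qvel': array([-0.   , -0.001,  0.002,  0.   , -0.   ,  0.   ]), 'tau': array([ 2.0000e-03, -4.8062e+01,  2.9854e+01,  1.9000e-02, -0.0000e+00,
        0.0000e+00]), 'tcp_pos': array([0.227, 0.528, 0.23 ]), 'orientation': array([-0.   ,  0.202,  0.979, -0.001]), 'wrist_force': array([-0.091, -0.019, -0.09 ]), 'ft_torque': array([0.036, 0.01 , 0.011]), 'grip_force': np.float64(0.0), 'finger_gap': np.float64(0.085)}
scene {'fovy': 45.704841667012644, 'cx': 312.9226348302981, 'cy': 239.30104050245123, 'shot': 1}
[[-0.882, -0.472, 0.001, 0.497], [0.249, -0.464, 0.85, -0.218], [-0.401, 0.75, 0.527, -0.983], [0.0, 0.0, 0.0, 1.0]]
dryer []
rail [([0.5458, 0.008, 0.0757], 0.89, [319.0, 250.0])]
end_stop [([0.4245, 0.2048, 0.0838], 0.92, [329.0, 320.0])]
bridge []
t_handle [([0.4854, 0.0867, 0.1832], 0.47, [329.0, 229.0]), ([0.5094, 0.2882, 0.0011], 0.19, [261.0, 370.0])]
hatch []
hatch_handle []
hatch_knob []
petri_dish [([0.4225, 0.2967, -0.0005], 0.88, [303.0, 393.0])]
dropper_bottle [([0.5104, 0.290
[... 319 characters left out ...]
l [([0.5474, 0.0052, 0.0752], 0.75, [351.0, 230.0])]
end_stop [([0.432, 0.2079, 0.0839], 0.7, [258.0, 278.0])]
bridge [([0.4575, 0.0833, 0.12], 0.94, [315.0, 266.0])]
t_handle [([0.483, 0.0913, 0.1861], 0.78, [311.0, 250.0]), ([0.4768, -0.0283, 0.0706], 0.22, [366.0, 262.0])]
hatch [([0.4807, -0.03, 0.0707], 0.86, [366.0, 260.0]), ([0.6811, -0.1604, 0.0009], 0.52, [418.0, 184.0])]
hatch_handle [([0.4774, -0.0108, 0.1009], 0.6, [359.0, 259.0])]
hatch_knob [([0.4932, -0.1018, 0.0993], 0.74, [400.0, 253.0])]
petri_dish [([0.4189, 0.295, 0.0008], 0.73, [225.0, 286.0])]
dropper_bottle [([0.5088, 0.2909, -0.0038], 0.53, [230.0, 249.0])]
slide_box [([0.6802, -0.1592, 0.0023], 0.87, [418.0, 184.0])]
```

```bash
cat >> h.py <<'E'
PTS={"rail":(72,20,76),"end_stop":(0,240,85),"bridge":(0,112,124),"t_handle":(28,112,184),"hatch":(0,0,70),"hatch_handle":(0,16,106),"hatch_knob":(0,-68,106)}
def b2w(p,x):
    p=np.array(p)/1000; c,s=np.cos(x[2]),np.sin(x[2]); return np.array([x[0]+c*p[0]-s*p[1],x[1]+s*p[0]+c*p[1],p[2]])
E
python3 - <<'E'
from h import *
from scipy.optimize import least_squares
obs=[]
C={}
for n in ("scene","top")*3:
    c=C[n]=env.read_camera(n)
    for t in PTS:
        r=env.landmark_of(t,c)
        for d in r[:1]:
            if d["confidence"]>.4 and abs(d["centre"][2]-PTS[t][2]/1000)<.012: obs.append((n,t,np.array(d["centre"])))
f=lambda x:np.concatenate([(b2w(PTS[t],x)-p)[:2] for n,t,p in obs])
r=least_squares(f,[.48,-.03,.2],loss="soft_l1",f_scale=.004)
print(r.x)
for o,e in zip(obs,f(r.x).reshape(-1,2)): print(o[:2],np.round(e*1000,1))
np.save("box.npy",r.x)
for n,c in C.items():
    im=c["pixels"][:,:,::-1].copy()
    L=[[(a,b,84) for a,b in ((-92,-100),(92,-100),(92,255),(-92,255),(-92,-100))],[(a,b,80) for a,b in ((-64,-85),(64,-85),(64,125),(-64,125),(-64,-85))],[(-72,92,134),(72,92,134),(72,132,134),(-72,132,134),(-72,92,134)],[(28,80,195),(28,144,195)],[(0,-24,112),(0,56,112)],[(0,-83,113),(0,-53,113)]]
    for l in L: cv2.polylines(im,[np.array([proj(b2w(p,r.x),c) for p in l]).round().astype(int)],False,(0,0,255),1)
    im=im[140:420,140:500]if n=="scene" else im[130:350,180:480]
    cv2.imwrite(f"pics/{n}1.png",cv2.resize(im,None,fx=2,fy=2,interpolation=cv2.INTER_CUBIC))
E
```

```text
[ 0.47961371 -0.02741242  0.20448142]
('scene', 'rail') [-0.2 -1. ]
('scene', 'end_stop') [-0.3  3.5]
('scene', 't_handle') [ 1.  -1.1]
('top', 'rail') [-2.7  1.3]
('top', 'end_stop') [ 1.3 -2.8]
('top', 'bridge') [-0.8  0.3]
('top', 't_handle') [-3.1 -3.1]
('top', 'hatch') [4.9 4. ]
('top', 'hatch_handle') [-0.3 -2.5]
('top', 'hatch_knob') [-0.3  4.9]
('scene', 'rail') [-1.1 -2.7]
('scene', 'end_stop') [-0.1  4.6]
('scene', 't_handle') [-0.6  1. ]
('top', 'end_stop') [-1.6 -2. ]
('top', 'bridge') [ 0.6 -3.8]
('top', 't_handle') [ 1.4 -5.2]
('top', 'hatch') [1.8 2.3]
('top', 'hatch_handle') [1. 1.]
('top', 'hatch_knob') [0.  6.9]
('scene', 'rail') [ 1.2 -4.5]
('scene', 'end_stop') [0.9 3.6]
('scene', 't_handle') [-0.3 -0.3]
('top', 'rail') [-1.2  1.5]
('top', 'end_stop') [-0.8 -2.2]
('top', 'bridge') [-0.5 -0.4]
('top', 't_handle') [ 1.  -5.3]
('top', 'hatch') [3.6 1.5]
('top', 'hatch_handle') [ 0.2 -1.7]
('top', 'hatch_knob') [-3.6  6.3]
```

View pics/top1.png

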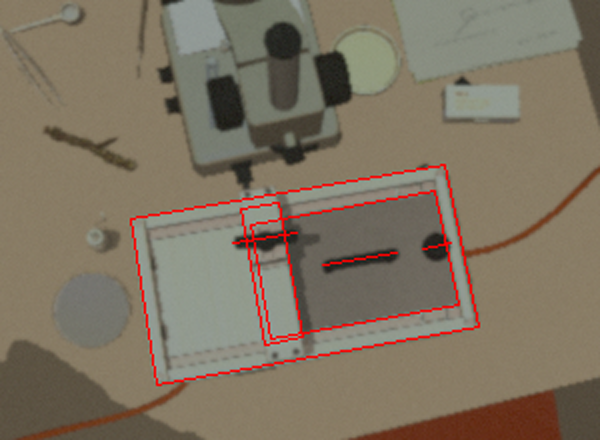

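View pics/scene1.png

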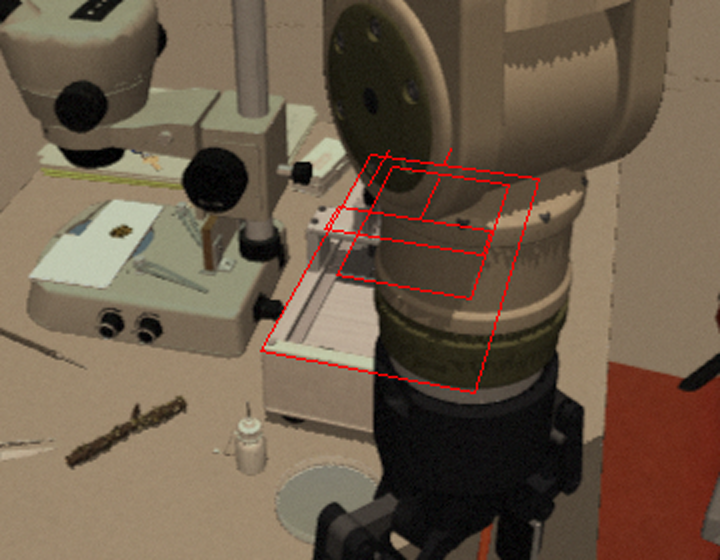

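The top overlay fits the box, hatch, T-handle (crop ~265,240), bow (~360,260) and knob (~435,246) to about a pixel. In the scene view the arm hides most of the box. Now I'll work out the first move.

```bash
cat >> h.py <<'E'
from scipy.spatial.transform import Rotation as R
def plan(pb,turn=0,box=None):
    """pb: TCP target in box frame (mm); turn: deg CCW of closing line from box x"""
    x=np.load("box.npy") if box is None else box
    s=env.get_state(); w=s["orientation"]; Rt=R.from_quat([w[1],w[2],w[3],w[0]])
    d=Rt.inv().apply(b2w(pb,x)-s["tcp_pos"])*1000
    a=x[2]+np.radians(turn); best=None
    for k in (0,np.pi):
        y=np.array([np.cos(a+k),np.sin(a+k),0]); z=np.array([0,0,-1.]); G=R.from_matrix(np.c_[np.cross(y,z),y,z])
        v=(Rt.inv()*G).as_rotvec()
        if best is None or np.linalg.norm(v)<np.linalg.norm(best): best=v
    print("shift",d.round(1),"turn",np.degrees(best).round(2)/10,"q",s["joint_pos"].round(2),"F",s["wrist_force"].round(1),"gap",round(float(s["finger_gap"]),4),"t",round(float(s["clock"]),2))
    c,sn=np.cos(x[2]),np.sin(x[2]); e=s["tcp_pos"][:2]-x[:2]
    print("tcp in box",np.round(1000*np.array([c*e[0]+sn*e[1],-sn*e[0]+c*e[1],s["tcp_pos"][2]]),1))
E
python3 -c "
from h import *
plan((28,112,235)); print(b2w((28,112,0),np.load('box.npy')))"
```

```text
shift [-410.2 -303.1   -3.7] turn [ 1.000e-03 -0.000e+00  5.504e+00] q [1.03 0.31 0.05 1.3  0.   1.43] F [1.4 0.5 0.9] gap 0.0853 t 3.6
tcp in box [-134.5  595.5  231.3]
[0.48428772 0.08793988 0.        ]
```

>>> move_arm --targets '[[[-410, -303, -4], [0, 0, 5.5], -1], [[-410, -303, -4], [0, 0, 5.5], -1], [[-410, -303, -4], [0, 0, 5.5], -1], [[-410, -303, -4], [0, 0, 5.5], -1], [[-410, -303, -4], [0, 0, 5.5], -1]]'

```text
clock: 4.22
tcp_pos: [0.3854, 0.2568, 0.2341]
orientation: [0.0, 0.625, 0.781, 0.001]
wrist_force: [1.3, -0.6, -0.2]
finger_gap: 0.0852
grip_force: 0.0
```

```bash
python3 -c "
from h import *
plan((28,112,235))"
```

```text
shift [-186.5   59.3   -0.9] turn [ 0.007 -0.002  0.099] q [ 0.41  0.09 -0.22  1.25  0.    1.76] F [ 1.3 -0.6 -0.2] gap 0.0852 t 4.22
tcp in box [-34.5 297.4 234.1]
```

>>> move_arm --targets '[[[-186, 59, 0], [0, 0, 0], -1], [[-186, 59, 0], [0, 0, 0], -1], [[-186, 59, 0], [0, 0, 0], -1], [[-186, 59, 0], [0, 0, 0], -1], [[-186, 59, 0], [0, 0, 0], -1]]'

```text
clock: 4.85
tcp_pos: [0.4839, 0.0903, 0.2336]
orientation: [-0.0, 0.623, 0.782, -0.0]
wrist_force: [-1.0, -0.3, -0.7]
finger_gap: 0.0853
grip_force: 0.0
```

```bash
python3 - <<'E'
from h import *
plan((28,112,168))
c=env.read_camera("scene");im=c["pixels"][:,:,::-1].copy()
x=np.load("box.npy")
for a in ((28,80,195),(28,144,195),(28,80,173),(28,144,173)):
  p=proj(b2w(a,x),c); cv2.circle(im,(round(p[0]),round(p[1])),1,(0,0,255),-1)
cv2.imwrite("pics/s2.png",cv2.resize(im[80:380,150:550],None,fx=2,fy=2,interpolation=cv2.INTER_CUBIC))
E
```

```text
shift [-2.4 -0.1 65.6] turn [-0.003 -0.004  0.123] q [ 0.02  0.15 -0.16  1.26  0.    1.37] F [-1.  -0.3 -0.7] gap 0.0853 t 4.85
tcp in box [ 28.1 114.3 233.6]
```

View pics/s2.png

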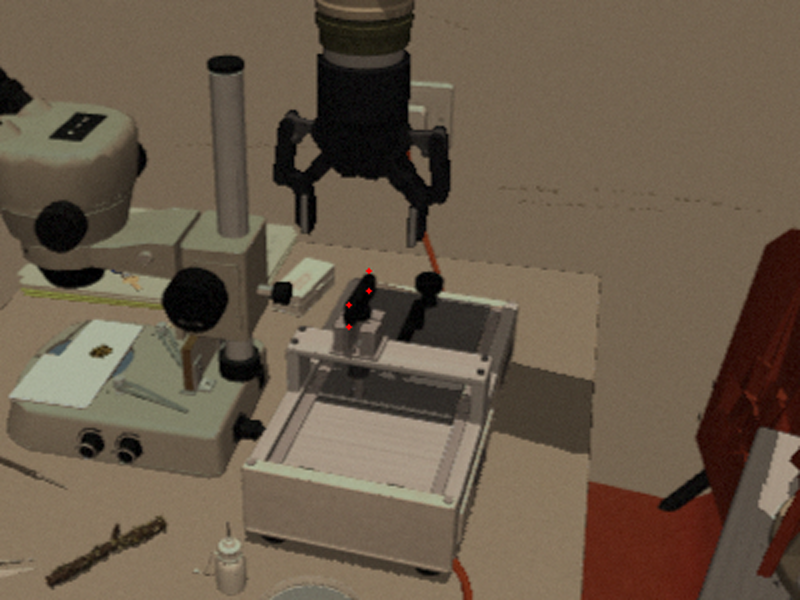

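The scene view is now clear, with the T-handle (view ~360,298) on the projected dots. I'll refit with this view, which is unoccluded.

```bash
python3 - <<'E'
from h import *
from scipy.optimize import least_squares
c=env.read_camera("scene"); obs=[]
for t in PTS:
    for d in env.landmark_of(t,c)[:1]:
        if d["confidence"]>.4: obs.append((t,np.array(d["centre"])))
x0=np.load("box.npy")
f=lambda x:np.concatenate([(b2w(PTS[t],x)-p)[:2] for t,p in obs])
print([(t,*(1000*(b2w(PTS[t],x0)-p)).round(1)) for t,p in obs])
r=least_squares(f,x0,loss="soft_l1",f_scale=.004); print(x0,r.x)
b=(x0+r.x)/2; np.save("box.npy",b); plan((28,112,168))
E
```

```text
[('rail', np.float64(-3.4), np.float64(-1.0), np.float64(1.1)), ('end_stop', np.float64(3.2), np.float64(2.4), np.float64(1.8)), ('bridge', np.float64(-1.0), np.float64(-1.7), np.float64(-2.3)), ('t_handle', np.float64(1.1), np.float64(0.1), np.float64(2.4)), ('hatch', np.float64(3.7), np.float64(1.7), np.float64(0.5)), ('hatch_handle', np.float64(-2.0), np.float64(-1.8), np.float64(-1.5)), ('hatch_knob', np.float64(-2.0), np.float64(-1.1), np.float64(-1.7))]
[ 0.47961371 -0.02741242  0.20448142] [ 0.4808508  -0.0272148   0.22005622]
shift [-3.2 -0.5 65.9] turn [ 0.002 -0.     0.096] q [ 0.02  0.15 -0.16  1.26  0.    1.37] F [0.4 0.3 0.3] gap 0.0853 t 5.3
tcp in box [ 28.4 115.2 233.9]
```

>>> move_arm --targets '[[[-3, 0, 30], [0, 0, 0.1], -1], [[-3, 0, 50], [0, 0, 0.1], -1], [[-3, 0, 60], [0, 0, 0.1], -1], [[-3, 0, 66], [0, 0, 0.1], -1], [[-3, 0, 66], [0, 0, 0.1], -1]]'

```text
clock: 5.92
tcp_pos: [0.4848, 0.0877, 0.1679]
orientation: [0.0, 0.629, 0.777, 0.0]
wrist_force: [0.7, -0.1, 0.3]
finger_gap: 0.0855
grip_force: 0.0
```

>>> move_arm --targets '[[[0, 0, 0], [0, 0, 0], 1], [[0, 0, 0], [0, 0, 0], 1], [[0, 0, 0], [0, 0, 0], 1], [[0, 0, 0], [0, 0, 0], 1], [[0, 0, 0], [0, 0, 0], 1]]' --squeeze 60

```text
clock: 6.55
tcp_pos: [0.4846, 0.0875, 0.1681]
orientation: [0.0, 0.629, 0.777, -0.0]
wrist_force: [-1.7, -1.9, 3.0]
finger_gap: 0.0115
grip_force: 60.7
```

```bash
python3 -c "
from h import *
plan((28,112,168));print(env.get_state()['ft_torque'],env.get_state()['grip_force'])"
```

```text
shift [ 0.7 -0.4  0.1] turn [-0.     0.002 -0.013] q [ 0.02  0.18 -0.28  1.11 -0.    1.38] F [-1.7 -1.9  3. ] gap 0.0115 t 6.55
tcp in box [ 28.4 111.3 168.1]
[-0.25345958  0.3831111  -0.024675  ] 60.67413926124573
```

>>> move_arm --targets '[[[0, 0, -8], [0, 0, 0], 1], [[0, 0, -16], [0, 0, 0], 1], [[0, 0, -23], [0, 0, 0], 1], [[0, 0, -29], [0, 0, 0], 1], [[0, 0, -29], [0, 0, 0], 1]]'

```text
clock: 7.18
tcp_pos: [0.4842, 0.0876, 0.1965]
orientation: [-0.0, 0.629, 0.777, -0.0]
wrist_force: [1.3, -1.9, -14.0]
finger_gap: 0.011
grip_force: 58.3
```

>>> move_arm --targets '[[[0, 0, -1.5], [0, 0, 0], 1], [[0, 0, -1.5], [0, 0, -1], 1], [[0, 0, -1.5], [0, 0, -2], 1], [[0, 0, -1.5], [0, 0, -3], 1], [[0, 0, -1.5], [0, 0, -4], 1]]'

```text
clock: 7.8
tcp_pos: [0.4845, 0.0877, 0.1978]
orientation: [-0.0, 0.323, 0.947, 0.0]
wrist_force: [2.4, -1.8, -14.8]
finger_gap: 0.0109
grip_force: 58.3
```

```bash
python3 -c "
from h import *
plan((28,112,198),90);print(env.get_state()['ft_torque'],env.get_state()['grip_force'])"
```

```text
shift [ 0.6 -0.  -0.2] turn [ 1.00e-03 -4.00e-03 -4.98e+00] q [ 0.02  0.17 -0.23  1.18  0.    0.67] F [  2.4  -1.8 -14.8] gap 0.0109 t 7.8
tcp in box [ 28.4 111.6 197.8]
[-0.30005051 -0.51440359  0.02084001] 58.28563034534454
```

>>> move_arm --targets '[[[0, 0, 0], [0, 0, -1], 1], [[0, 0, 0], [0, 0, -2], 1], [[0, 0, 0], [0, 0, -3], 1], [[0, 0, 0], [0, 0, -4], 1], [[0, 0, 0], [0, 0, -5], 1]]'

```text
clock: 8.43
tcp_pos: [0.4846, 0.0881, 0.1978]
orientation: [-0.0, -0.108, 0.994, 0.001]
wrist_force: [1.8, -0.3, -14.9]
finger_gap: 0.0114
grip_force: 58.3
```

>>> move_arm --targets '[[[0, 0, 0], [0, 0, 0], 1], [[0, 0, 3], [0, 0, 0], 1], [[0, 0, 6], [0, 0, 0], 1], [[0, 0, 8], [0, 0, 0], 1], [[0, 0, 8], [0, 0, 0], 1]]'

```text
clock: 9.05
tcp_pos: [0.4846, 0.0878, 0.1903]
orientation: [0.0, -0.105, 0.995, 0.0]
wrist_force: [1.5, 1.2, -13.2]
finger_gap: 0.011
grip_force: 58.7
```

```bash
python3 -c "
from h import *
plan((28,112,190),90);print(env.get_state()['ft_torque'],env.get_state()['grip_force'])"
```

```text
shift [0.6 0.4 0.3] turn [ 0.003  0.001 -0.015] q [ 0.02  0.17 -0.24  1.16  0.   -0.19] F [  1.5   1.2 -13.2] gap 0.011 t 9.05
tcp in box [ 28.6 111.6 190.3]
[ 0.37197953 -0.42916578  0.00785989] 58.66848349571228
```

>>> move_arm --targets '[[[0, 0, 0.7], [0, 0, 0], 1], [[0, 0, 1.3], [0, 0, 0], 1], [[0, 0, 1.3], [0, 0, 0], 1]]'

```text
clock: 9.43
tcp_pos: [0.4848, 0.0879, 0.19]
orientation: [0.001, -0.105, 0.994, 0.0]
wrist_force: [-2.1, 2.3, 0.6]
finger_gap: 0.0109
grip_force: 60.6
```

The spring load is now carried by the notch (force about 0), so I release.

>>> move_arm --targets '[[[0, 0, 0], [0, 0, 0], 0], [[0, 0, 0], [0, 0, 0], -1], [[0, 0, 0], [0, 0, 0], -1], [[0, 0, -25], [0, 0, 0], -1], [[0, 0, -65], [0, 0, 0], -1]]'

```text
clock: 10.05
tcp_pos: [0.4839, 0.0875, 0.2536]
orientation: [-0.001, -0.105, 0.994, 0.0]
wrist_force: [1.0, 0.4, 0.1]
finger_gap: 0.0854
grip_force: 0.0
```

```bash
python3 - <<'E'
from h import *
for p in ((0,16,200),(0,16,87)): plan(p)
c=env.read_camera("top")
for t in ("t_handle","hatch_handle","hatch_knob","hatch"):
    for d in env.landmark_of(t,c)[:1]: print(t,1000*np.round(d["centre"],4),d["confidence"],1000*b2w(PTS[t],np.load("box.npy")).round(4))
c=env.read_camera("scene")
for d in env.landmark_of("t_handle",c)[:1]: print(d)
cv2.imwrite("pics/s3.png",cv2.resize(c["pixels"][80:380,150:550,::-1],None,fx=2,fy=2,interpolation=cv2.INTER_CUBIC))
E
```

```text
shift [ 27.4 -95.5  53.7] turn [-0.011 -0.013  8.986] q [ 0.02  0.15 -0.11  1.31 -0.   -0.19] F [1.  0.4 0.1] gap 0.0854 t 10.05
tcp in box [ 27.8 111.4 253.6]
shift [ 27.1 -95.5 166.7] turn [-0.011 -0.013  8.986] q [ 0.02  0.15 -0.11  1.31 -0.   -0.19] F [1.  0.4 0.1] gap 0.0854 t 10.05
tcp in box [ 27.8 111.4 253.6]
hatch_handle [476.9 -11.4 102.4] 0.71 [476.9 -11.7 106. ]
hatch_knob [497.6 -98.9 101. ] 0.72 [494.6 -93.8 106. ]
hatch [474.4 -11.2 101.4] 0.23 [480.2 -27.3  70. ]
{'centre': [0.4841, 0.0868, 0.2046], 'confidence': 0.65}
```

View pics/s3.png

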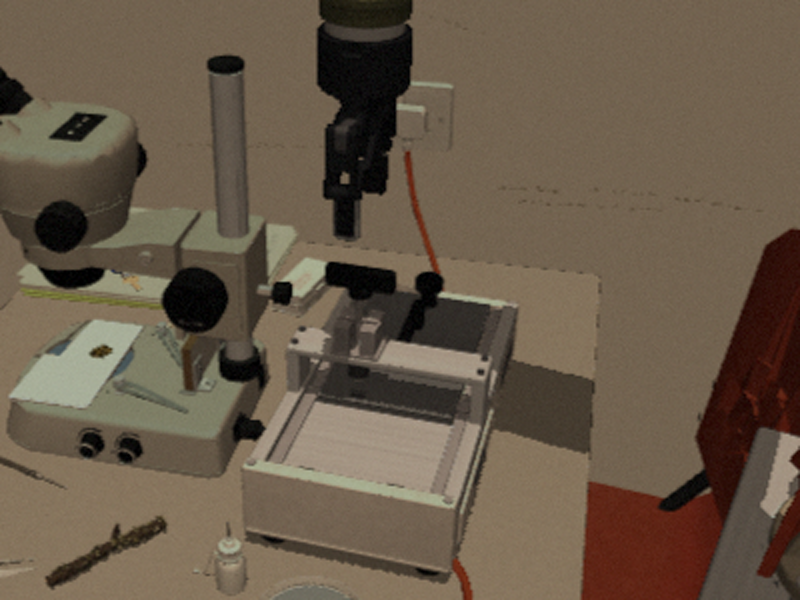

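The picture shows the plunger raised with the T-handle lying across the box (view ~360,275), at z≈0.205. On to the bow handle.

>>> move_arm --targets '[[[27, -95, 0], [0, 0, 9], -1], [[27, -95, 0], [0, 0, 9], -1], [[27, -95, 0], [0, 0, 9], -1], [[27, -95, 0], [0, 0, 9], -1], [[27, -95, 0], [0, 0, 9], -1]]'

```text
clock: 11.02
tcp_pos: [0.4774, -0.011, 0.2528]
orientation: [-0.001, 0.359, 0.933, -0.0]
wrist_force: [-0.2, -0.0, 0.4]
finger_gap: 0.0853
grip_force: 0.0
```

```bash
python3 -c "
from h import *
plan((0,16,140))"
```

```text
shift [ -0.2  -0.7 112.8] turn [-0.009 -0.008  3.577] q [-0.19  0.12 -0.15  1.31  0.    0.54] F [-0.2 -0.   0.4] gap 0.0853 t 11.03
tcp in box [  0.7  16.5 252.8]
```

>>> move_arm --targets '[[[0, -1, 30], [0, 0, 3.6], -1], [[0, -1, 60], [0, 0, 3.6], -1], [[0, -1, 90], [0, 0, 3.6], -1], [[0, -1, 113], [0, 0, 3.6], -1], [[0, -1, 113], [0, 0, 3.6], -1]]'

```text
clock: 11.65
tcp_pos: [0.4751, -0.0112, 0.1385]
orientation: [-0.003, 0.627, 0.779, -0.001]
wrist_force: [1.1, -0.0, 0.2]
finger_gap: 0.0853
grip_force: 0.0
```

```bash
python3 -c "
from h import *
plan((0,16,88))"
```

```text
shift [-0.9  1.9 50.5] turn [-0.03  -0.013  0.02 ] q [-0.19  0.18 -0.37  1.03  0.    1.16] F [ 1.1 -0.   0.2] gap 0.0853 t 11.65
tcp in box [ -1.6  16.8 138.5]
```

>>> move_arm --targets '[[[-1, 2, 20], [0, 0, 0], -1], [[-1, 2, 38], [0, 0, 0], -1], [[-1, 2, 48], [0, 0, 0], -1], [[-1, 2, 50], [0, 0, 0], -1], [[-1, 2, 50], [0, 0, 0], -1]]'

```text
clock: 12.28
tcp_pos: [0.48, -0.0122, 0.0915]
orientation: [0.0, 0.627, 0.779, 0.0]
wrist_force: [-0.7, -0.6, -0.1]
finger_gap: 0.0855
grip_force: 0.0
```

>>> move_arm --targets '[[[0, 0, 0], [0, 0, 0], 1], [[0, 0, 0], [0, 0, 0], 1], [[0, 0, 0], [0, 0, 0], 1], [[0, 0, 0], [0, 0, 0], 1], [[0, 0, 0], [0, 0, 0], 1]]' --squeeze 80

```text
clock: 12.9
tcp_pos: [0.4782, -0.0123, 0.0911]
orientation: [-0.001, 0.627, 0.779, -0.001]
wrist_force: [-5.5, -0.0, 5.7]
finger_gap: 0.01
grip_force: 79.4
```

```bash
python3 -c "
from h import *
plan((0,16,88));print(env.get_state()['ft_torque'],env.get_state()['grip_force'])"
```

```text
shift [ 0.9 -1.1  3.1] turn [-0.014 -0.001  0.011] q [-0.19  0.22 -0.44  0.91 -0.    1.16] F [-5.5 -0.   5.7] gap 0.01 t 12.9
tcp in box [ 1.2 15.1 91.1]
[-0.15052907  0.96080832 -0.33261472] 79.41418647766113
```

>>> move_arm --targets '[[[0, -1, -2], [0, 0, 0], 1], [[0, -1, -5], [0, 0, 0], 1], [[0, -1, -8], [0, 0, 0], 1], [[0, -1, -11], [0, 0, 0], 1], [[0, -1, -11], [0, 0, 0], 1]]'

```text
clock: 13.52
tcp_pos: [0.4781, -0.0122, 0.1019]
orientation: [-0.001, 0.627, 0.779, -0.0]
wrist_force: [-3.0, 0.9, -5.1]
finger_gap: 0.0099
grip_force: 78.0
```

```bash
python3 -c "
from h import *
plan((0,41,99));print(env.get_state()['ft_torque'],env.get_state()['grip_force'])"
```

```text
shift [25.8 -1.   2.9] turn [-0.005 -0.004  0.016] q [-0.19  0.21 -0.42  0.94  0.    1.16] F [-3.   0.9 -5.1] gap 0.0099 t 13.53
tcp in box [  1.1  15.2 101.9]
[ 0.04840433  0.68186258 -0.18900026] 78.01602602005005
```

>>> move_arm --targets '[[[6, -1, 0], [0, 0, 0], 1], [[14, -1, 0], [0, 0, 0], 1], [[22, -1, 0], [0, 0, 0], 1], [[27, -1, 0], [0, 0, 0], 1], [[27, -1, 0], [0, 0, 0], 1]]'

```text
clock: 14.15
tcp_pos: [0.472, 0.0145, 0.102]
orientation: [0.0, 0.627, 0.779, 0.0]
wrist_force: [-1.0, 0.5, -4.5]
finger_gap: 0.0099
grip_force: 78.1
```

>>> move_arm --targets '[[[0, 0, 2], [0, 0, 0], 1], [[0, 0, 4], [0, 0, 0], 1], [[0, 0, 4.5], [0, 0, 0], 1], [[0, 0, 4.5], [0, 0, 0], 1]]'

```text
clock: 14.65
tcp_pos: [0.472, 0.0136, 0.0974]
orientation: [-0.0, 0.627, 0.779, 0.0]
wrist_force: [0.4, 0.6, -4.7]
finger_gap: 0.0102
grip_force: 78.1
```

```bash
python3 - <<'E'
from h import *
plan((0,41,97));print(env.get_state()['ft_torque'],env.get_state()['grip_force'])
c=env.read_camera("top")
for t in ("hatch_handle","hatch_knob","hatch"):
    for d in env.landmark_of(t,c)[:1]: print(t,1000*np.round(d["centre"],4),d["confidence"],1000*b2w(PTS[t],np.load("box.npy")).round(4))
E
```

```text
shift [-0.8 -0.6  0.4] turn [ 0.    -0.     0.014] q [-0.14  0.2  -0.44  0.92  0.    1.21] F [ 0.4  0.6 -4.7] gap 0.0102 t 14.65
tcp in box [ 0.6 41.8 97.4]
[-0.01538433 -0.01985481  0.03230326] 78.0894935131073
hatch_handle [457.6  82.6 121.8] 0.63 [476.9 -11.7 106. ]
hatch_knob [457.2  84.  119.6] 0.7 [494.6 -93.8 106. ]
```

Lower the last bit until the rails take the weight.

>>> move_arm --targets '[[[0, 0, 0.5], [0, 0, 0], 1], [[0, 0, 1], [0, 0, 0], 1], [[0, 0, 1], [0, 0, 0], 1]]'

```text
clock: 15.22
tcp_pos: [0.472, 0.0137, 0.0971]
orientation: [0.0, 0.627, 0.779, 0.0]
wrist_force: [-2.7, -0.3, 5.5]
finger_gap: 0.0102
grip_force: 79.4
```

>>> move_arm --targets '[[[0, 0, 0], [0, 0, 0], 0], [[0, 0, 0], [0, 0, 0], -1], [[0, 0, 0], [0, 0, 0], -1], [[0, 0, -20], [0, 0, 0], -1], [[0, 0, -50], [0, 0, 0], -1]]'

```text
clock: 15.85
tcp_pos: [0.4711, 0.0139, 0.1461]
orientation: [-0.001, 0.627, 0.779, -0.001]
wrist_force: [-0.3, -0.3, 0.2]
finger_gap: 0.0853
grip_force: 0.0
```

>>> move_arm --targets '[[[-83, 0, 0], [0, 0, 0], -1], [[-83, 0, 0], [0, 0, 0], -1], [[-83, 0, 0], [0, 0, 0], -1], [[-83, 0, 0], [0, 0, 0], -1]]'

```text
clock: 16.35
tcp_pos: [0.4888, -0.0666, 0.1459]
orientation: [-0.001, 0.627, 0.779, -0.0]
wrist_force: [-0.7, 0.5, -0.3]
finger_gap: 0.0855
grip_force: 0.0
```

```bash
python3 - <<'E'
from h import *
plan((0,-42,94))
x=np.load("box.npy")
for n in ("scene","top"):
  c=env.read_camera(n)
  for t in ("hatch_handle","hatch_knob","hatch","t_handle"):
    for d in env.landmark_of(t,c)[:1]:
      e=np.array(d["centre"])-[x[0],x[1],0]; print(n,t,(1000*R.from_euler("z",-x[2]).apply(e)).round(1),d["confidence"])
  im=c["pixels"][:,:,::-1]
  im=im[180:380,250:450] if n=="scene" else im[170:320,250:450]
  cv2.imwrite(f"pics/{n}4.png",cv2.resize(im,None,fx=3,fy=3,interpolation=cv2.INTER_CUBIC))
E
```

```text
shift [-1.8 -0.1 51.9] turn [-0.007 -0.008  0.016] q [-0.3   0.2  -0.32  1.05  0.    1.06] F [-0.7  0.5 -0.3] gap 0.0855 t 16.35
tcp in box [ 1.000e-01 -4.020e+01  1.459e+02]
scene hatch_handle [  1.9  42.4 114.6] 0.81
scene hatch_knob [  1.1 -44.2 114.2] 0.57
scene hatch [ 0.  27.3 75.3] 0.75
scene t_handle [ 28.9 110.6 205.5] 0.63
top hatch_handle [  2.1  43.6 111.7] 0.85
top hatch_knob [  0.2  42.2 107.9] 0.19
top hatch [-0.3 23.7 79.9] 0.87
top t_handle [ 28.  116.2 209.2] 0.63
```

View pics/scene4.png

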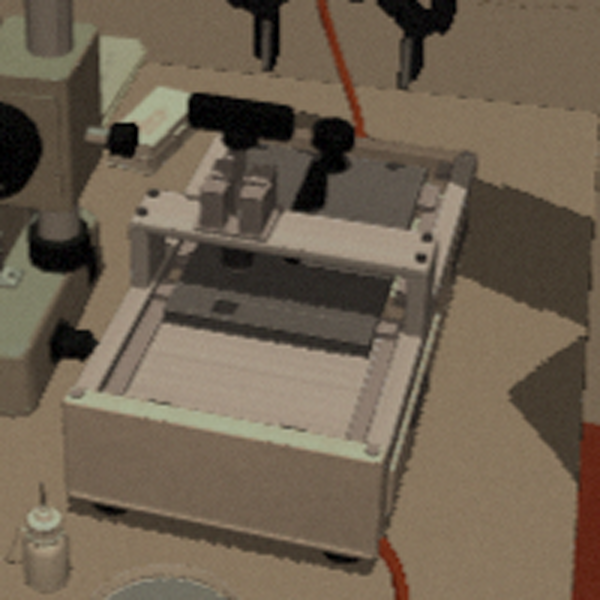

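The hatch lies level on the rails, its front edge visible beyond the bridge (view ~270,320). It has moved about 26 mm, and the T-handle is still up and crosswise. Next I grasp the knob.

>>> move_arm --targets '[[[-2, 0, 20], [0, 0, 0], -1], [[-2, 0, 38], [0, 0, 0], -1], [[-2, 0, 48], [0, 0, 0], -1], [[-2, 0, 52], [0, 0, 0], -1], [[-2, 0, 52], [0, 0, 0], -1]]'

```text
clock: 17.48
tcp_pos: [0.4901, -0.0693, 0.0946]
orientation: [0.0, 0.627, 0.779, 0.0]
wrist_force: [0.5, 0.2, 0.2]
finger_gap: 0.0854
grip_force: 0.0
```

>>> move_arm --targets '[[[0, 0, 0], [0, 0, 0], 1], [[0, 0, 0], [0, 0, 0], 1], [[0, 0, 0], [0, 0, 0], 1], [[0, 0, 0], [0, 0, 0], 1]]' --squeeze 40

```text
clock: 17.98
tcp_pos: [0.49, -0.0694, 0.0949]
orientation: [0.0, 0.627, 0.779, -0.0]
wrist_force: [-1.7, -0.2, 3.6]
finger_gap: 0.0286
grip_force: 39.2
```

```bash
python3 -c "
from h import *
plan((0,47,93));print(env.get_state()['ft_torque'],env.get_state()['grip_force'])"
```

```text
shift [90.2 -0.4  1.9] turn [0.001 0.002 0.016] q [-0.3   0.25 -0.39  0.93 -0.    1.05] F [-1.7 -0.2  3.6] gap 0.0286 t 17.98
tcp in box [  0.7 -43.2  94.9]
[-0.06120091  0.35345011  0.02615266] 39.17799174785614
```

>>> move_arm --targets '[[[6, 0, 0], [0, 0, 0], 1], [[16, 0, 0], [0, 0, 0], 1], [[27, 0, 0], [0, 0, 0], 1], [[38, 0, 0], [0, 0, 0], 1], [[46, 0, 0], [0, 0, 0], 1]]'

```text
clock: 18.6
tcp_pos: [0.4808, -0.0249, 0.0949]
orientation: [0.001, 0.627, 0.779, -0.0]
wrist_force: [-0.1, -5.0, 2.7]
finger_gap: 0.0283
grip_force: 39.5
```

```bash
python3 -c "
from h import *
plan((0,47,93));print(env.get_state()['ft_torque'],env.get_state()['grip_force'])"
```

```text
shift [44.7 -1.   1.8] turn [0.006 0.013 0.012] q [-0.22  0.22 -0.43  0.92 -0.    1.14] F [-0.1 -5.   2.7] gap 0.0283 t 18.6
tcp in box [ 1.1  2.3 94.9]
[-1.01245573  0.11616613 -0.10690441] 39.51601803302765
```

>>> move_arm --targets '[[[10, 0, 0], [0, 0, 0], 1], [[21, 0, 0], [0, 0, 0], 1], [[31, 0, 0], [0, 0, 0], 1], [[37, 0, 0], [0, 0, 0], 1], [[40, 0, 0], [0, 0, 0], 1]]'

```text
clock: 19.23
tcp_pos: [0.4723, 0.0148, 0.0949]
orientation: [0.001, 0.627, 0.779, 0.0]
wrist_force: [1.6, -5.8, 4.4]
finger_gap: 0.0284
grip_force: 39.7
```

>>> move_arm --targets '[[[1, 0, 0], [0, 0, 0], 1], [[2, 0, 0], [0, 0, 0], 1], [[3, 0, 0], [0, 0, 0], 1], [[3, 0, 0], [0, 0, 0], 1]]'

```text
clock: 19.73
tcp_pos: [0.4718, 0.0173, 0.0949]
orientation: [0.001, 0.627, 0.779, 0.0]
wrist_force: [0.8, -5.8, 5.4]
finger_gap: 0.0286
grip_force: 39.7
```

```bash
python3 -c "
from h import *
plan((0,47,93));print(env.get_state()['ft_torque'],env.get_state()['grip_force'])"
```

```text
shift [ 1.6 -1.1  1.9] turn [0.007 0.008 0.015] q [-0.13  0.21 -0.45  0.91 -0.    1.22] F [ 0.8 -5.8  5.4] gap 0.0286 t 19.73
tcp in box [ 1.1 45.4 94.9]
[-1.12900205 -0.1046311  -0.030126  ] 39.653366804122925
```

Still only friction (about 6 N), so I creep on until contact.

>>> move_arm --targets '[[[0.7, 0, 0], [0, 0, 0], 1], [[1.4, 0, 0], [0, 0, 0], 1], [[2, 0, 0], [0, 0, 0], 1], [[2, 0, 0], [0, 0, 0], 1]]'

```text
clock: 20.23
tcp_pos: [0.4717, 0.0174, 0.095]
orientation: [0.002, 0.628, 0.778, -0.001]
wrist_force: [1.9, -12.2, 3.8]
finger_gap: 0.0283
grip_force: 39.5
```

>>> move_arm --targets '[[[0.5, 0, 0], [0, 0, 0], 1], [[1, 0, 0], [0, 0, 0], 1], [[1, 0, 0], [0, 0, 0], 1]]'

```text
clock: 20.6
tcp_pos: [0.4715, 0.0174, 0.0949]
orientation: [0.003, 0.628, 0.778, -0.002]
wrist_force: [1.0, -16.8, 4.1]
finger_gap: 0.0284
grip_force: 39.5
```

The end stop is met: position holds and force rises. I relieve, release and retreat.

>>> move_arm --targets '[[[-2, 0, 0], [0, 0, 0], 1], [[-2, 0, 0], [0, 0, 0], 0], [[-2, 0, 0], [0, 0, 0], -1], [[-2, 0, 0], [0, 0, 0], -1], [[-2, 0, 0], [0, 0, 0], -1]]'

```text
clock: 21.22
tcp_pos: [0.4705, 0.0191, 0.0942]
orientation: [-0.0, 0.627, 0.779, 0.0]
wrist_force: [0.2, -0.3, 1.0]
finger_gap: 0.0856
grip_force: 0.0
```

>>> move_arm --targets '[[[0, 0, -20], [0, 0, 0], -1], [[0, 0, -50], [0, 0, 0], -1], [[-20, 0, -90], [0, 0, 0], -1], [[-60, 0, -120], [0, 0, 0], -1], [[-100, 0, -130], [0, 0, 0], -1]]'

```text
clock: 21.85
tcp_pos: [0.4935, -0.0799, 0.2268]
orientation: [0.002, 0.627, 0.779, 0.001]
wrist_force: [0.9, 0.3, -0.0]
finger_gap: 0.0856
grip_force: 0.0
```

```bash
python3 - <<'E'
from h import *
plan((0,-42,94))
x=np.load("box.npy")
for n in ("scene","top"):
  c=env.read_camera(n)
  for t in ("hatch_handle","hatch_knob","hatch","t_handle","petri_dish","dropper_bottle","slide_box"):
    for d in env.landmark_of(t,c)[:1]:
      p=np.array(d["centre"]); print(n,t,(1000*R.from_euler("z",-x[2]).apply(p-[x[0],x[1],0])).round(1),p.round(3),d["confidence"])
  im=c["pixels"][:,:,::-1]
  im=im[180:380,250:450] if n=="scene" else im[170:320,220:420]
  cv2.imwrite(f"pics/{n}5.png",cv2.resize(im,None,fx=3,fy=3,interpolation=cv2.INTER_CUBIC))
E
```

```text
shift [ 12.4  -2.3 132.8] turn [0.021 0.009 0.023] q [-0.32  0.17 -0.16  1.24  0.    1.03] F [ 0.9  0.3 -0. ] gap 0.0856 t 21.85
tcp in box [  1.8 -54.2 226.8]
scene hatch_handle [  4.  130.6 111.4] [0.457 0.101 0.111] 0.58
scene hatch_knob [  4.   47.8 114.9] [0.474 0.02  0.115] 0.73
scene hatch [ -1.2 112.7  75.6] [0.455 0.083 0.076] 0.61
scene t_handle [ 27.1 114.3 205.1] [0.483 0.09  0.205] 0.56
scene petri_dish [ 11.3 326.8   3.6] [0.422 0.294 0.004] 0.65
scene dropper_bottle [ 93.5 305.1   1.8] [0.507 0.291 0.002] 0.66
scene slide_box [ 174.3 -170.4   -2. ] [ 0.686 -0.157 -0.002] 0.74
top hatch_handle [  1.9 131.3 108.4] [0.454 0.101 0.108] 0.59
top hatch_knob [  2.4  39.  108.7] [0.474 0.011 0.109] 0.57
top hatch [  2.2 112.2  77.6] [0.459 0.083 0.078] 0.96
top t_handle [ 24.6 116.3 207.5] [0.48  0.092 0.208] 0.51
top petri_dish [ 10.  327.8  -2.1] [ 0.421  0.295 -0.002] 0.95
top dropper_bottle [ 95.6 307.6  -4.2] [ 0.509  0.294 -0.004] 0.61
top slide_box [ 172.2 -171.5    1.4] [ 0.685 -0.159  0.001] 0.55
```

View pics/scene5.png

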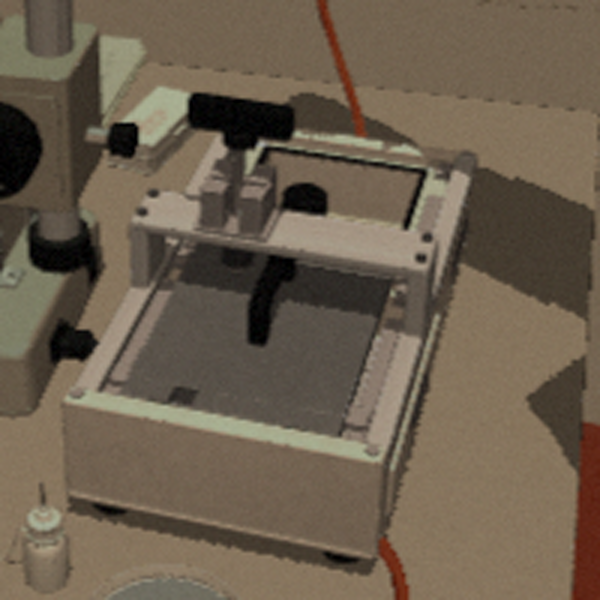

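View pics/top5.png

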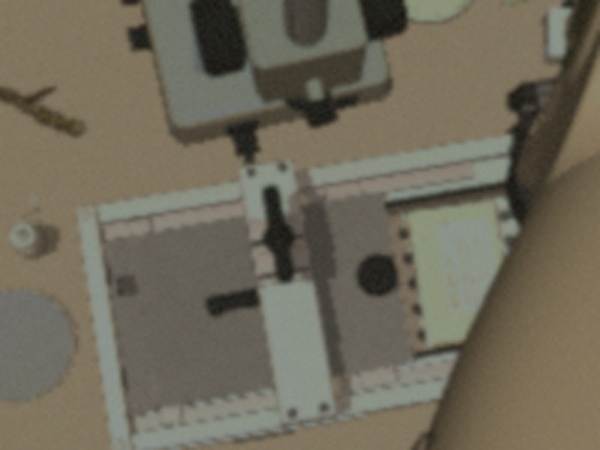

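Both pictures show the hatch against the end wall (top view x~112), lying on its rails. The plunger is up and crosswise, and the dish, bottle and slide box have not moved.

```bash
python3 -c "
from h import *
print(env.hand_in())"
```

```text
the job is handed in; nothing more can be done
None
```

The job is handed in: the plunger is retracted and resting in its notch, the hatch is on its rails against the end stop, and the dish, bottle and slide box are undisturbed; the robot clock read about 22 s of the 58 s allowed, and no verdict was returned.

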